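Rebuild the tube rotator's spindle: bearing, spacer, bayonet retainer

ROBOT

A 7-joint arm with a two-finger parallel gripper is mounted at the origin on a cart in front of the work surface, level with it; the furniture and walls round the work are solid. World frame = base frame: x ahead of the robot, y to its left, z up, the work surface at z = 0. Lengths are in m, angles in rad, forces in N, time in s.
With the tool pointing down it reaches from about 0.35 to 0.9 m from the base axis. Payload 8.1 kg.
Tool frame: the origin (TCP) lies midway between the tips of the shut fingers; the grasp point (between the pads) lies arm.grip_point_offset behind it (arm.grip_point_offset is the distance from the TCP to the grasp point, in m); y points along the fingers, z is the direction in which the jaws open and shut, and the axes are right-handed (so a half turn about y gives the same grasp; the last joint's range is limited). The gripper opens to 92 mm and grips with 3 to 60 N. Pads are 19 mm wide; open, the fingers measure 130 mm over their backs; the gripper's body (75 mm by 190 mm) begins 47 mm behind the grasp point.
Start: joints at [-0.103, 0.434, 0.025, 1.573, -0.012, 1.134, -0.075], TCP at [0.625, -0, 0.227] pointing down, gripper open.
Joint ranges: [-2.62, 2.62], [-0.44, 2.09], [-1.27, 1.32], [0.08, 2.57], [-1.32, 4.46], [0.12, 2], [-2.74, 2.74]. Speed limits (rad/s): [2.22, 2.22, 3.01, 3.01, 3.14, 3.14, 3.14].

INTERFACE

Orientations are given as a rotation vector (axis times angle).
In Python, from cell import arm, get_image, camera_info gives the robot as it stands.
- The arm moves only by the tool carry_out, never from a script. Its argument "steps" is one flat list of numbers, 5 for each row, row after row: the opening, from 0 (shut) to 1 (fully open), then the shift along the world's x, y, z in units of 0.1 m (1.0 is 0.1 m), then the turn about the world's z in units of 45 degrees (1.0 is 45 degrees). In form: [hand, dx, dy, dz, spin, hand, dx, dy, dz, spin, ...]. A call has 1 to 12 rows; each row is the pose to reach, as a shift and turn from the pose commanded when the call began; what a row does not reach only later rows make up. A row lasts 1/10 s, in which the tool goes at most 50 mm and 8.59 degrees, less where a joint would pass 70% of its speed; a pose out of reach is approached as far as the arm can. A call with a number of a shift or a turn outside -1 to 1 is refused whole. A call with a gripper value outside its range is refused whole. The fingers move at their own pace and stop on an object; "grip_force" is the grip in N (left out, the last holds). Time passes only in rows, so rows that repeat a pose let the fingers close. It gives the time, the measured TCP pose, the force and the opening at its end, in the units of the state.
- arm.observe(): the state, without advancing time (a new reading comes with each control period).
- get_image(name): name is "scene" or "side" or "wrist"; returns (picture, depth): 480x640x3 uint8, red, green, blue; 480x640 float32, m along the optical axis (not along the pixel's ray), 0 where there is no reading.
- camera_info(name): a dict with "fovy" (degrees; the focal length in pixels is half the picture's height over the tangent of half this angle, whatever the lens; pixels are square), "cx", "cy" (the principal point, pixels), "R" (3x3) and "t" (3): a world point X has camera coordinates R X + t; the wrist camera has in their place "tool_from_camera" (4x4, takes a point from camera to tool coordinates, whose origin is the TCP and whose axes are the tool frame's). Camera axes: x right, y down, z forward; pixel columns grow to the right and rows downward; lengths in m; the calibration is good to about 2 mm. The wrist camera is an equidistant fisheye: a pixel r from the principal point sees the ray r / f radians off the axis. A picture is of the moment at which its call begins: read the wrist's pose just before it. camera_info takes no time and is no camera call.
- arm.sign_off(): hands the job in, once; it reports no verdict.
The state is a dict: "clock": time; "joints": joint angles; "dq": joint speeds; "joint_efforts": joint torques, N m; "position": TCP position; "ee_rot": TCP orientation; "force": force on the tool from outside, world axes, zero at the start; "ft_torque": the same for the moment, N m; "width": opening from 0.0 (shut) to 1.0 (fully open).
Only numpy, scipy, OpenCV 4.12 (cv2) and the standard library are available. Lean on these libraries where they do the work, as an engineer would, in place of code of your own. Each camera call takes 0.05 s, during which the arm holds its last target. There are 200 camera calls.

TASK

The tube rotator's drive unit stands on the bench with its spindle pointing up. Slide the ball bearing down the spindle until it lies on the sprung seat, slide the spacer sleeve down onto the bearing, then put the bayonet retainer on, feel for the angle at which its slots drop over the cross pin, press it down against the spring and turn it clockwise (seen from above) to its stop, so that it springs up and stays latched when you let go. Do not force the cross pin or the bearing or squash the spring solid, and leave the other things on the bench where they are.

Things in the scene. Friction and masses are not known exactly. Their poses are not given: they have to be found in the camera images.
- drive: Gear drive of a tube rotator, fixed to the bench, spindle up: white housing 124 x 92 x 36 mm, dark motor stub on its +x end, round aluminium boss 66 mm across on top up to 42 mm. Origin: on the spindle axis at bench height; z up along the spindle, x towards the motor. A sprung seat, 35 mm across, stands round the spindle's foot, its top 54 mm above the bench when free.
- spindle_tip (a point): Top centre of the steel spindle, 103 mm above the bench, on its axis. From the top: nose 11 mm in diameter (top 2 mm bevelled) down to 74.5 mm above the bench, then a journal 24 mm in diameter (top 2.5 mm bevelled) down to the boss.
- pin_mid (a point): Centre of the cross pin on the spindle axis, 89 mm above the bench (this point's axes are the drive's, not the pin's). The square pin, 4 x 4 mm, 23 mm from tip to tip, goes level through the nose, roughly along the drive's y axis but turned by up to 50 degrees either way; that angle is not measured. The gears hold the spindle at it.
- spring_seat (a joint): How far the sprung seat is pressed down, in m: 0 free, 0.010 solid. The spring needs about 5 N to start moving, then 1.2 N more per mm. With all parts fitted it reads 0.003 once the pin is latched in the pockets; the retainer must be pressed down beyond 0.006 to turn under the pin.
- bearing: Ball bearing, a steel ring with dark seals, 47 mm outside, 25.5 mm bore, 12 mm high, lying flat; the same both ways up. Origin: on its axis at the underside, z along the axis. 75 g.
- spacer: Spacer sleeve, a plain aluminium tube, 34 mm outside, 25.5 mm bore, 20 mm high, standing on end; the same both ways up. Origin: on its axis at the underside, z along the axis. 35 g.
- retainer: Bayonet retainer, a knurled steel cup 44 mm outside, 28 mm inside, 20 mm high, lying right way up (open top). Origin: on its axis at the underside, z up. Its floor is a 7 mm thick flange with a 13 mm bore and two slots right through it for the cross pin, 5.5 mm wide, along its +x and -x axes, 28 mm from end to end. Grip the rim at any angle. 70 g. Underside latched: 83 mm above the bench.
- retainer_slot (a point): Outer end of the +x slot at the retainer's underside, 14 mm from its axis. With the pin in the slots the retainer rests on the spacer, underside 86 mm above the bench; off the slots on the pin, 91 mm. Either way it may be let go and gripped anew. Pressed below 80 mm it turns freely clockwise, about 66 degrees to the stops.
- retainer_pocket (a point): Middle of one pocket's floor, 10.5 mm from the retainer's axis, 4 mm above its underside. The two pockets (6 mm wide, 3 mm deep, in the flange's upper face) lie 60 degrees anticlockwise, seen from above, from the slots; a stop wall 4 mm higher than the flange stands just behind each. The spring lifts the retainer so that the pin lies in them.
- spanner: Bystander: open-end spanner lying flat, 140 x 27 x 5 mm, long axis y, origin centre of underside.
- marker: Bystander: black marker pen lying, 135 mm long along its y, 17 mm thick, origin centre of underside.
- vial_a: Bystander: glass vial with white cap, standing, 27 mm across, 60 mm high, origin centre of underside.
- vial_b: Bystander: a second such vial, 27 mm across, 60 mm high, origin centre of underside.
- tweezers: Bystander: flat steel tweezers lying, 130 mm long along y, 19 x 8 mm, origin centre of underside.
- beaker: Bystander: small glass beaker, standing, 51 mm across, 61 mm high, origin centre of underside.
Things that resemble listed ones, but are neither listed nor needed, are in the scene too. What is shaped like the bearing but purple is not meant.

How it is judged:
By the outcome, as a careful person would: the job done as asked, in the order asked, and still so for the second after the job is handed in, with the robot touching nothing.
It also fails if it takes over 72 s, if anything falls off the work surface, if the arm or the gripper's body presses on something with over 40 N, if the wrist force passes 120 N, or if a joint passes its speed limit or range.

## Working session

There is one attempt and no reset: what is moved stays moved. The work goes in short steps, Python scripts to look and compute and a tool call to move; the robot and the scene stay as the last step left them, time stands still between calls to the robot, and variables do not carry over. Pictures are saved under pics/ and viewed, about 8 in all and at most 12, crops included, and the job is handed in when it is done.

Besides the shell and the picture viewer there is one more tool, called after "Call:" in YAML: its name, and indented under it one key for each argument. carry_out: Moves the arm, as the interface text tells. Shifts and turns lie within -1 to 1; 1 stands for 0.1 m of shift or 45 degrees of turn. Its arguments: {"type":"object","properties":{"steps":{"type":"array","items":{"type":"number"}},"grip_force":{"type":"number"}},"required":["steps"]}

```bash
mkdir -p pics && ls && cat > h.py <<'E'
import numpy as np, cv2
from cell import arm, get_image, camera_info
from scipy.spatial.transform import Rotation as Ro
def world(name,depth,st=None):
    ci=camera_info(name);f=240/np.tan(np.radians(ci['fovy'])/2)
    v,u=np.mgrid[:480,:640];x=(u-ci['cx'])/f;y=(v-ci['cy'])/f
    if name=='wrist':
        r=np.hypot(x,y)+1e-9;k=np.tan(np.minimum(r,1.5))/r
        P=np.stack([x*k*depth,y*k*depth,depth],-1)
        T=np.array(ci['tool_from_camera']);P=P@T[:3,:3].T+T[:3,3]
        return P@Ro.from_rotvec(st['ee_rot']).as_matrix().T+np.array(st['position'])
    P=np.stack([x*depth,y*depth,depth],-1)
    return (P-np.array(ci['t']))@np.array(ci['R'])
def snap(name,tag):
    st=arm.observe();im,d=get_image(name)
    cv2.imwrite(f'pics/{tag}.png',im[:,:,::-1]);np.savez(f'pics/{tag}.npz',im=im,P=world(name,d,st),d=d)
    return im,np.load(f'pics/{tag}.npz')['P'],d,st
E
python3 - <<'E'
from h import *
print(arm.observe(), arm.grip_point_offset)
for n in ('scene','side','wrist'):
    im,P,d,st=snap(n,n+'0'); ci=camera_info(n); print(n,ci)
a=cv2.imread('pics/scene0.png');b=cv2.imread('pics/side0.png');c=cv2.imread('pics/wrist0.png')
E
```

```text
pics
{'clock': 0.0, 'joints': array([-0.10261656,  0.43524177,  0.02499196,  1.57411189, -0.01160822,
        1.13397817, -0.0750707 ]), 'dq': array([-1.16922990e-03, -5.71362741e-05, -1.61985410e-03,  2.03548205e-03,
        2.45780374e-04, -6.58195047e-05,  1.18752775e-03]), 'joint_efforts': array([ 3.89017032e-04, -6.67853522e+01,  9.84863900e-01, -3.14464223e+01,
       -6.05165795e-02,  4.27553023e-02,  1.12382318e-04]), 'position': array([ 6.24485932e-01, -5.57290216e-05,  2.25927790e-01]), 'ee_rot': array([-1.2104544 ,  1.2103326 , -1.20858885]), 'force': array([-0.25169163,  0.01438618,  0.43071747]), 'ft_torque': array([0.00090412, 0.05248476, 0.00466751]), 'width': 1.0012074601472982} 0.0188
scene {'fovy': 46.55036837662333, 'cx': 318.81954882781355, 'cy': 228.70100969882182, 'R': array([[-0.56760188, -0.82327342,  0.00699879],
       [-0.40128978,  0.2692246 , -0.87549108],
       [ 0.71888428, -0.49973893, -0.4831836 ]]), 't': array([0.4638889 , 0.22419079, 0.65129559])}
side {'fovy': 50.98993743799934, 'cx': 329.68008038041114, 'cy': 249.44170033603922, 'R': array([[ 0.88968498, -0.45626556,  0.01680437],
       [-0.27645405, -0.56762669, -0.77548249],
       [ 0.36336456,  0.68528948, -0.6311454 ]]), 't': array([-0.3478349 ,  0.35704933,  0.54924548])}
wrist {'fovy': 65.70646984690485, 'cx': 317.7187535800114, 'cy': 237.09020424028745, 'tool_from_camera': array([[ 6.38221180e-04,  9.55892763e-01,  2.93715198e-01,
        -7.87880749e-02],
       [ 6.55680677e-04, -2.93715595e-01,  9.55892630e-01,
        -1.58114791e-01],
       [ 9.99999581e-01, -4.17487542e-04, -8.14215927e-04,
        -2.82609181e-04],
       [ 0.00000000e+00,  0.00000000e+00,  0.00000000e+00,
         1.00000000e+00]])}
```

View pics/scene0.png

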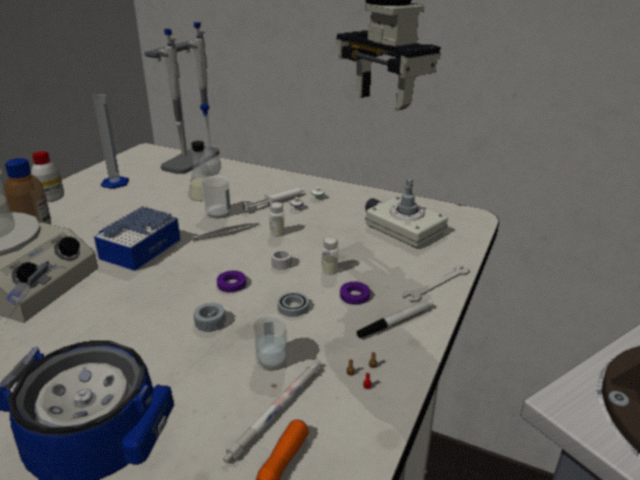

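View pics/wrist0.png

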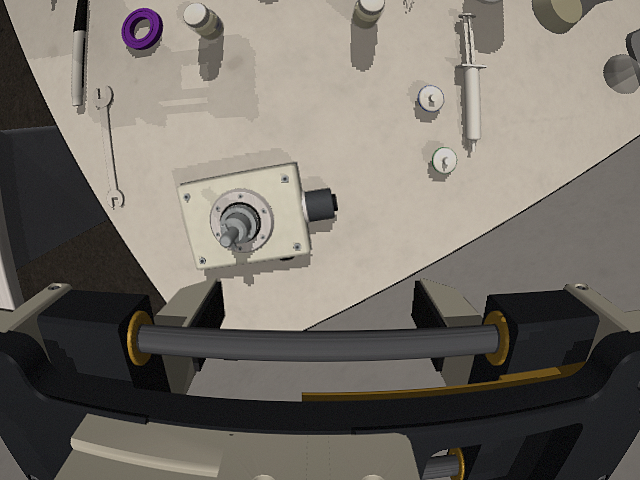

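The scene shows ring-like candidates: steel ring (293,303), purple rings (231,281) and (354,292), which are excluded, grey knurled cup (209,316), small tube (281,260), and round caps (297,203) and (317,193). The drive is at (407,215). My choices are bearing (293,303), retainer (209,316) and spacer (281,260). Next I measure them and check a close crop.

```bash
python3 - <<'E'
from h import *
z=np.load('pics/scene0.npz');P=z['P'];im=z['im']
st=arm.observe();print(Ro.from_rotvec(st['ee_rot']).as_matrix().round(3))
def rep(P,n,u,v,r,lo,hi):
    m=np.zeros(P.shape[:2],bool);m[v-r:v+r,u-r:u+r]=1
    m&=(P[...,2]>lo)&(P[...,2]<hi)
    q=P[m]; 
    if len(q)<5: print(n,'none',len(q));return
    (c,rad)=cv2.minEnclosingCircle(q[:,:2].astype(np.float32)*1000)
    print(n,len(q),np.round(c,1),round(rad,1),'med',q.mean(0).round(4),'zmax',np.percentile(q[:,2],98).round(4))
rep(P,'bearing',293,303,22,.009,.016)
rep(P,'retainer',209,316,22,.016,.025)
rep(P,'spacer',281,260,16,.016,.026)
rep(P,'nose',407,190,18,.08,.11)
for n,u,v in (('bench',300,350),('bench',450,260)): print(P[v,u])
w=np.load('pics/wrist0.npz')['P']
rep(w,'nose w',240,220,45,.095,.11);rep(w,'seat',240,220,45,.05,.06);rep(w,'boss',240,220,45,.038,.046)
s=np.load('pics/side0.npz')['P'];m=(s[...,2]>.092)&(s[...,2]<.11)&(s[...,0]>.4)&(s[...,0]<.8)&(s[...,1]<.1)&(s[...,1]>-.4)
print('nose side',m.sum(),s[m].mean(0) if m.any() else'')
a=cv2.resize(cv2.imread('pics/scene0.png')[235:345,175:385],None,fx=3.8,fy=3.8)
b=cv2.imread('pics/side0.png');b=cv2.resize(b,(0,0),fx=.5,fy=.5)
o=np.zeros((a.shape[0],798,3),np.uint8);o[:a.shape[0],:a.shape[1]]=a[:, :798]
cv2.imwrite('pics/c1.png',o)
E
```

```text
[[-0.    -0.001  1.   ]
 [-1.    -0.    -0.   ]
 [ 0.    -1.    -0.001]]
bearing 369 [461.2 292.1] 24.9 med [0.4618 0.2928 0.011 ] zmax 0.0129
retainer 344 [499.2 411.6] 23.2 med [0.4975 0.4118 0.0188] zmax 0.0209
spacer 127 [574.7 245.2] 18.5 med [0.5735 0.2455 0.0187] zmax 0.021
nose 83 [548.3 -10.8] 13.7 med [ 0.5467 -0.0088  0.0926] zmax 0.1032
[ 0.37595696  0.33516777 -0.0004935 ]
[ 0.42589139 -0.0045565  -0.00209904]
nose w 166 [548.8 -10.9] 5.8 med [ 0.5497 -0.0101  0.1016] zmax 0.1041
seat 442 [548.6 -10.9] 17.8 med [ 0.5532 -0.0058  0.054 ] zmax 0.0587
boss 2011 [547.9 -10.8] 62.6 med [ 0.5521 -0.0065  0.0418] zmax 0.0443
nose side 73 [ 0.54579829 -0.01271779  0.09887585]
```

View pics/c1.png

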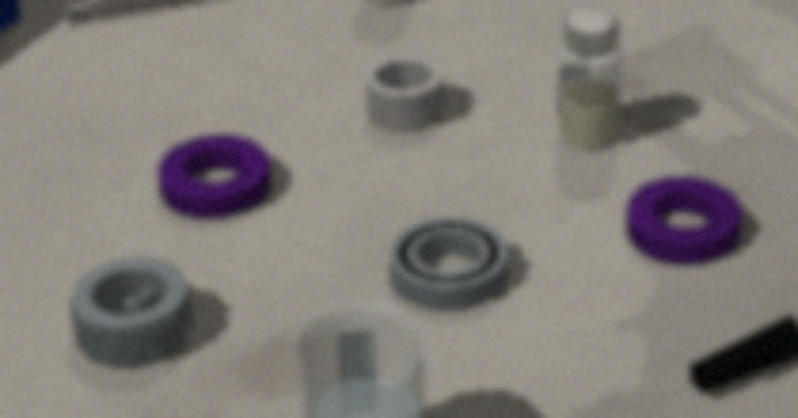

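View pics/side0.png

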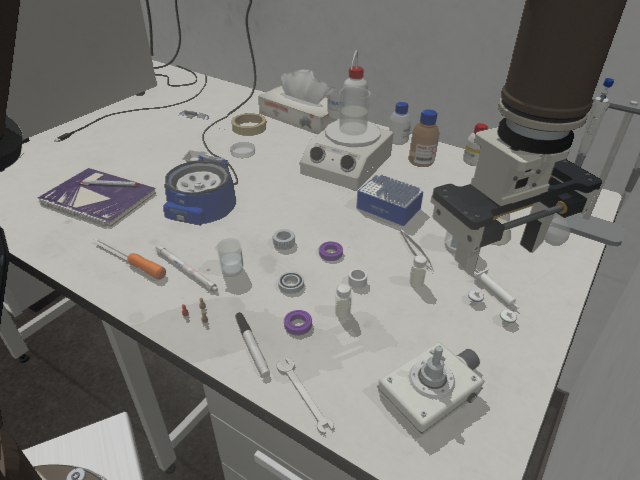

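The crop confirms it: knurled cup with floor at (130,310) is the retainer, ring with dark seal at (448,262) is the bearing, plain tube at (403,95) is the spacer. In the side view the spanner, marker, vials and beaker stand clear around them. I start towards the bearing and check neighbouring heights.

Call:
carry_out:
  steps: [1,-0.4,0.5,0,0,1,-0.8,1,0,0,1,-0.8,1,0,0]

```text
clock: 0.45
position: [0.5423, 0.1033, 0.2264]
ee_rot: [-1.211, 1.209, -1.205]
force: [0.5, 0.1, 0.3]
width: 1.0
```

Call:
carry_out:
  steps: [1,-0.4,0.5,-0.3,0,1,-0.82,1,-0.6,0,1,-0.82,1,-0.6,0]

```text
clock: 0.75
position: [0.461, 0.2015, 0.1659]
ee_rot: [-1.21, 1.209, -1.208]
force: [0.1, 1.2, 0.7]
width: 0.999
```

Call:
carry_out:
  steps: [1,0,0.5,-0.2,0,1,0,0.92,-0.4,0,1,0,0.92,-0.4,0,1,0,0.92,-0.4,0]

```text
clock: 1.15
position: [0.4621, 0.2928, 0.1258]
ee_rot: [-1.212, 1.208, -1.207]
force: [0.4, -0.5, 0.3]
width: 0.996
```

```bash
python3 - <<'E'
from h import *
im,P,d,st=snap('wrist','w1');print(st['clock'],st['position'],st['force'])
S=np.load('pics/side0.npz')['P'];C=np.load('pics/scene0.npz')['P']
for nm,Q in(('side',S),('scene',C)):
    m=(Q[...,2]>.006)&(Q[...,2]<.12)&(Q[...,0]>.3)&(Q[...,0]<.75)&(Q[...,1]>-.12)&(Q[...,1]<.55)
    n,l,stt,c=cv2.connectedComponentsWithStats(m.astype(np.uint8))
    for i in range(1,n):
        if stt[i,4]>40:
            q=Q[l==i];print(nm,c[i].round(),q.min(0).round(3),q.max(0).round(3))
E
```

```text
1.15 [0.46209215 0.29280866 0.12575791] [ 0.44841676 -0.49515494  0.29533313]
side [369. 189.] [0.685 0.353 0.006] [0.75  0.55  0.082]
side [204. 206.] [0.319 0.515 0.006] [0.435 0.55  0.082]
side [283. 238.] [0.475 0.388 0.006] [0.518 0.432 0.022]
side [230. 255.] [0.351 0.355 0.006] [0.4   0.402 0.061]
side [330. 250.] [0.544 0.316 0.006] [0.59  0.364 0.013]
side [418. 270.] [0.655 0.181 0.006] [0.683 0.206 0.061]
side [200. 278.] [0.3   0.332 0.006] [0.338 0.423 0.015]
side [357. 277.] [0.556 0.227 0.006] [0.589 0.262 0.021]
side [291. 281.] [0.437 0.268 0.006] [0.484 0.316 0.014]
side [343. 300.] [0.498 0.174 0.006] [0.523 0.198 0.062]
side [475. 296.] [0.723 0.097 0.009] [0.747 0.124 0.025]
side [297. 321.] [0.409 0.175 0.006] [0.455 0.222 0.014]
side [505. 317.] [0.738 0.035 0.011] [0.75  0.061 0.021]
side [252. 344.] [0.338 0.121 0.006] [0.356 0.258 0.017]
side [431. 386.] [ 0.478 -0.067  0.006] [0.64  0.044 0.104]
scene [405. 218.] [ 0.479 -0.066  0.006] [0.64  0.047 0.103]
scene [318. 193.] [0.737 0.038 0.01 ] [0.75  0.061 0.022]
scene [296. 202.] [0.722 0.098 0.009] [0.749 0.125 0.024]
scene [276. 217.] [0.656 0.184 0.007] [0.681 0.21  0.061]
scene [140. 241.] [0.689 0.353 0.006] [0.75  0.489 0.056]
scene [ 78. 256.] [0.687 0.505 0.006] [0.75 0.55 0.08]
scene [330. 254.] [0.499 0.177 0.006] [0.522 0.203 0.061]
scene [281. 257.] [0.556 0.228 0.006] [0.592 0.263 0.022]
scene [231. 279.] [0.545 0.318 0.006] [0.595 0.365 0.014]
scene [354. 291.] [0.41  0.175 0.006] [0.457 0.222 0.014]
scene [292. 302.] [0.438 0.268 0.006] [0.486 0.316 0.014]
scene [394. 318.] [0.339 0.121 0.006] [0.357 0.258 0.018]
scene [209. 315.] [0.476 0.39  0.006] [0.522 0.433 0.022]
scene [270. 340.] [0.351 0.356 0.006] [0.404 0.401 0.062]
scene [151. 389.] [0.322 0.518 0.019] [0.423 0.55  0.082]
scene [350. 365.] [0.3   0.304 0.007] [0.306 0.312 0.023]
scene [298. 383.] [0.3   0.332 0.006] [0.338 0.432 0.016]
```

View pics/w1.png

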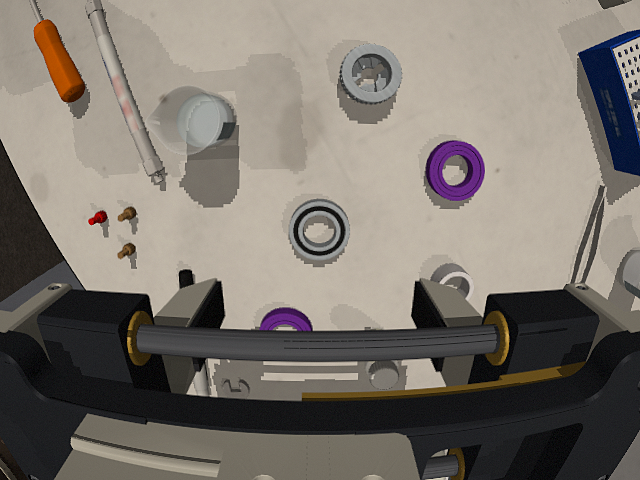

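The wrist view has the bearing at (319,231), the retainer at (370,74) with its slots visible, and the spacer at (452,283) behind the finger. The bearing's jaw path along x is free.

```bash
cat >> h.py <<'E'
def ray2plane(u,v,st,zp):
    ci=camera_info('wrist');f=240/np.tan(np.radians(ci['fovy'])/2)
    x=(np.asarray(u,float)-ci['cx'])/f;y=(np.asarray(v,float)-ci['cy'])/f;r=np.hypot(x,y)+1e-9
    D=np.stack([np.sin(r)*x/r,np.sin(r)*y/r,np.cos(r)],-1)
    T=np.array(ci['tool_from_camera']);W=Ro.from_rotvec(st['ee_rot']).as_matrix()
    o=W@T[:3,3]+np.array(st['position']);D=D@(W@T[:3,:3]).T
    return o+D*((zp-o[2])/D[...,2])[...,None]
def ringfit(P,c,R,lo,hi):
    q=P[(np.hypot(P[...,0]-c[0],P[...,1]-c[1])<R)&(P[...,2]>lo)&(P[...,2]<hi)]
    if len(q)<10: return None
    cc,r=cv2.minEnclosingCircle((q[:,:2]*1000).astype(np.float32));return np.round(cc,1),round(r,1),len(q)
E
python3 - <<'E'
from h import *
P=np.load('pics/w1.npz')['P']
print('bearing',ringfit(P,(.4615,.292),.035,.009,.016),'ret',ringfit(P,(.499,.411),.035,.016,.024),'sp',ringfit(P,(.5745,.245),.03,.016,.024))
st={'position':np.array([0.46209215,0.29280866,0.12575791]),'ee_rot':np.array([-1.212,1.208,-1.207])}
print(ray2plane([319],[231],st,.012))
E
```

```text
bearing (array([462.5, 292.8]), 23.9, 2063) ret (array([498.9, 410.8]), 22.5, 1726) sp (array([574.5, 246.3]), 16.9, 350)
[[0.46239098 0.29283968 0.012     ]]
```

Call:
carry_out:
  steps: [1,0,0,-0.5,0,1,0,0,-0.98,0,1,0,0,-0.98,0]

```text
clock: 1.5
position: [0.4603, 0.2877, 0.0244]
ee_rot: [-1.218, 1.213, -1.212]
force: [-0.1, -1.2, -1.1]
width: 1.001
```

Call:
carry_out:
  steps: [0.6,0,0,-0.15,0,0.6,0,0,-0.24,0,0.6,0,0,-0.24,0,0.3,0,0,-0.24,0,0.3,0,0,-0.24,0,0.3,0,0,-0.24,0,0.3,0,0,-0.24,0,0.3,0,0,-0.24,0]
  grip_force: 15

```text
clock: 2.3
position: [0.4634, 0.2922, 0.0055]
ee_rot: [-1.208, 1.209, -1.209]
force: [-0.3, -0.6, 7.1]
width: 0.497
```

Call:
carry_out:
  steps: [0.3,0,0,0.3,0,0.3,0,0,0.8,0,0.3,0,0,1,0,0.3,0,0,1,0]

```text
clock: 2.7
position: [0.4648, 0.2933, 0.1082]
ee_rot: [-1.203, 1.207, -1.209]
force: [0.2, 0.3, -1.3]
width: 0.495
```

Call:
carry_out:
  steps: [0.3,0.2,-0.5,0.25,0,0.3,0.4,-1,0.5,0,0.3,0.4,-1,0.5,0]

```text
clock: 3.0
position: [0.5049, 0.1871, 0.1555]
ee_rot: [-1.207, 1.211, -1.215]
force: [-0.8, 0.3, -0.8]
width: 0.495
```

Call:
carry_out:
  steps: [0.3,0.2,-0.5,0,0,0.3,0.4,-1,0,0,0.3,0.4,-1,0,0]

```text
clock: 3.3
position: [0.5444, 0.0842, 0.1537]
ee_rot: [-1.208, 1.214, -1.218]
force: [0.6, -0.1, -1.3]
width: 0.494
```

```bash
python3 - <<'E'
from h import *
im,P,d,st=snap('wrist','w2');print(st['clock'],st['position'],st['force'],st['width']*92)
print('spindle',[ringfit(P,(.5485,-.0108),r,a,b) for r,a,b in((.012,.099,.106),(.022,.05,.058))])
E
```

```text
3.3 [0.54437987 0.08422634 0.15370182] [ 0.56816024 -0.07697201 -1.27012557] 45.43423414203434
spindle [(array([548.5, -10.7]), 5.8, 179), None]
```

View pics/w2.png

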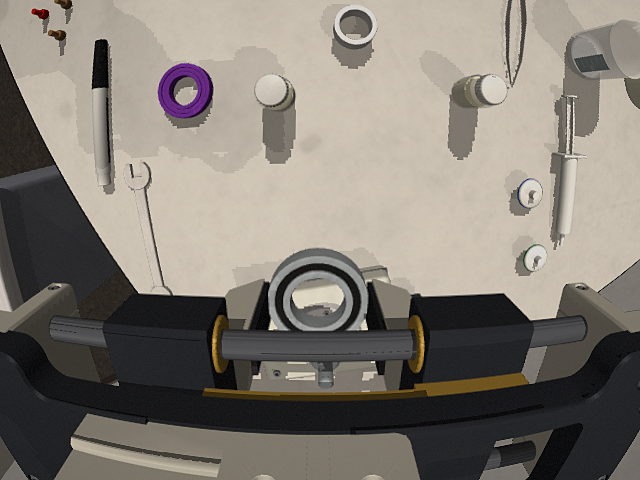

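The bearing sits between the pads, centred at about (318,291), and the spindle is showing behind the gripper rod at (325,370). Next, the bearing centre relative to the tool.

```bash
cat >> h.py <<'E'
def held(tag,st,zlo,zhi,R=.03):
    z=np.load(f'pics/{tag}.npz');P=z['P']-np.array(st['position'])
    m=(np.hypot(P[...,0],P[...,1])<R)&(P[...,2]>zlo)&(P[...,2]<zhi);q=P[m]
    print('held n',len(q),'zmed',np.median(q[:,2]).round(4),'x',q[:,0].min().round(4),q[:,0].max().round(4),'y',q[:,1].min().round(4),q[:,1].max().round(4))
    return m,q
E
python3 - <<'E'
from h import *
st=dict(position=[0.54437987,0.08422634,0.15370182])
m,q=held('w2',st,.0,.012)
print(np.histogram(q[:,2],8))
# inner-bore ellipse: dark seal ring pixels
z=np.load('pics/w2.npz');im=z['im'];P=z['P']-np.array(st['position'])
g=im.max(2);mm=m&(g<70)
qq=P[mm];print('seal',len(qq),qq.min(0),qq.max(0),cv2.minEnclosingCircle((qq[:,:2]*1000).astype(np.float32)))
# circle LSQ on outer edge beyond front
a=np.c_[q[:,:2],np.ones(len(q))]
r=np.hypot(q[:,0],q[:,1]);h=cv2.minEnclosingCircle((q[q[:,2]>.004][:,:2]*1000).astype(np.float32));print('top',h)
E
```

```text
held n 5358 zmed 0.006 x -0.0283 0.0284 y -0.0145 0.0242
(array([ 216,  200,  307, 1904, 2379,  200,   75,   77]), array([3.66067245e-06, 1.49979775e-03, 2.99593484e-03, 4.49207192e-03,
       5.98820900e-03, 7.48434608e-03, 8.98048316e-03, 1.04766202e-02,
       1.19727573e-02]))
seal 1606 [-0.02540867 -0.01446076  0.00040541] [0.02487307 0.01984566 0.01197276] ((-0.46870726346969604, 1.8863739967346191), 26.091432571411133)
top ((0.04124348983168602, 6.4376959800720215), 28.511783599853516)
```

```bash
python3 - <<'E'
from h import *
from scipy.optimize import least_squares
z=np.load('pics/w2.npz');im=z['im'];P=z['P']-np.array([0.54437987,0.08422634,0.15370182])
m=(np.hypot(P[...,0],P[...,1])<.03)&(P[...,2]>.004)&(P[...,2]<.0085);
# outer front arc
q=P[m&(abs(P[...,0])<.017)&(P[...,1]>0.010)]
b=np.round(q[:,0]*1000).astype(int);e=np.array([q[b==k][np.argmax(q[b==k][:,1])][:2] for k in np.unique(b)])
f=least_squares(lambda p:np.hypot(e[:,0]-p[0],e[:,1]-p[1])-.0235,[0,0],loss='soft_l1',f_scale=.0005);print('outer',f.x.round(4),np.abs(f.fun).mean())
g=im.max(2).astype(int)
q=P[m&(g<75)&(np.hypot(P[...,0],P[...,1])<.0215)];print(len(q))
f=least_squares(lambda p:np.hypot(q[:,0]-p[0],q[:,1]-p[1])-p[2],[0,0,.017],loss='soft_l1',f_scale=.001);print('seal',f.x.round(4))
E
```

```text
outer [-0.0004  0.0006] 0.00011299398790273671
1353
seal [-0.0005  0.0004  0.018 ]
```

Call:
carry_out:
  steps: [0.3,0.03,-0.4,0,0,0.3,0.05,-0.8,0,0,0.3,0.05,-1,0,0,0.3,0.05,-1,0,0,0.3,0.05,-1,0,0,0.3,0.05,-1,0,0]

```text
clock: 3.95
position: [0.5477, -0.0059, 0.1543]
ee_rot: [-1.21, 1.208, -1.206]
force: [-0.6, -0.1, -1.3]
width: 0.497
```

```bash
python3 - <<'E'
from h import *
st=arm.observe();print(st['position'],st['ee_rot'])
E
```

```text
[ 0.54768918 -0.00585923  0.15428744] [-1.21026192  1.20839828 -1.20634952]
```

Call:
carry_out:
  steps: [0.3,0.12,-0.54,0,0,0.3,0.12,-0.54,0,0,0.3,0.12,-0.54,0,0,0.3,0.12,-0.54,-0.3,0,0.3,0.12,-0.54,-0.4,0,0.3,0.12,-0.54,-0.4,0,0.3,0.12,-0.54,-0.4,0]

```text
clock: 4.65
position: [0.5601, -0.061, 0.1151]
ee_rot: [-1.21, 1.209, -1.208]
force: [0.4, -0.0, 0.5]
width: 0.494
```

```bash
python3 - <<'E'
from h import *
im,P,d,st=snap('wrist','w3');print(st['position'],st['force'])
b=cv2.resize(im[200:420,180:460,::-1],None,fx=2.5,fy=2.5);cv2.imwrite('pics/w3c.png',b)
print(ringfit(P,(.5485,-.0108),.012,.099,.106))
E
```

```text
[ 0.56009825 -0.06095528  0.11510453] [ 0.41462752 -0.00173709  0.48533159]
(array([548.6, -11.2]), 5.7, 433)
```

View pics/w3c.png

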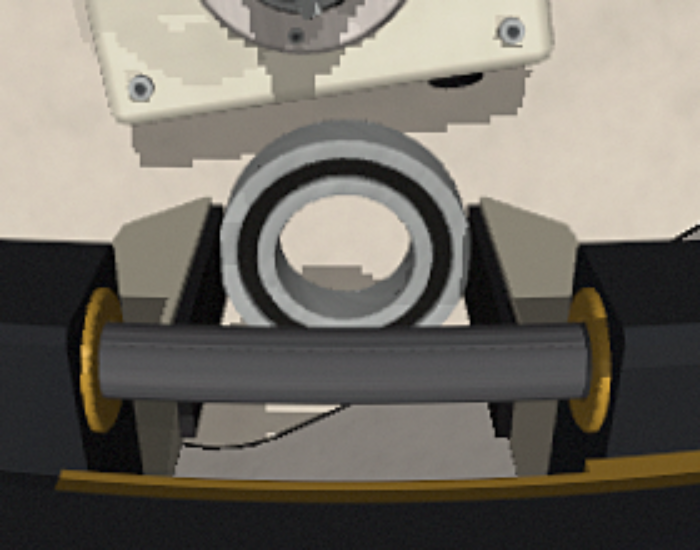

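The crop shows the bearing still centred in the pads at (345,240), but past the spindle: I wrote that shift ten times too large. Nothing was touched (force 0). Correcting.

Call:
carry_out:
  steps: [0.3,0,0,0.1,0,0.3,-0.06,0.25,0.1,0,0.3,-0.11,0.49,0.1,0,0.3,-0.11,0.49,0.1,0,0.3,-0.11,0.49,0.1,0,0.3,-0.11,0.49,0.1,0,0.3,-0.11,0.49,0.1,0]

```text
clock: 5.4
position: [0.5493, -0.0141, 0.1251]
ee_rot: [-1.208, 1.21, -1.211]
force: [0.2, 0.4, -0.1]
width: 0.495
```

```bash
python3 - <<'E'
from h import *
st=arm.observe();print(st['position'])
im,P,d,st=snap('wrist','w4')
print(ringfit(P,(.5485,-.0108),.012,.099,.1065))
E
```

```text
[ 0.54931686 -0.01410972  0.12513557]
(array([548.5, -14.4]), 4.3, 72)
```

Call:
carry_out:
  steps: [0.3,0,0.026,0,0,0.3,0,0.026,0,0,0.3,0,0.026,-0.2,0,0.3,0,0.026,-0.4,0,0.3,0,0.026,-0.4,0,0.3,0,0.026,-0.4,0]

```text
clock: 6.05
position: [0.5488, -0.0107, 0.0848]
ee_rot: [-1.21, 1.21, -1.209]
force: [0.5, -0.1, -0.6]
width: 0.496
```

```bash
python3 - <<'E'
from h import *
st=arm.observe();print(st['position'])
im,P,d,st=snap('wrist','w5')
print(ringfit(P,(.5485,-.0108),.012,.099,.1065))
b=cv2.resize(im[240:370,240:400,::-1],None,fx=4,fy=4);cv2.imwrite('pics/w5c.png',b)
E
```

```text
[ 0.54879119 -0.0106668   0.08478519]
(array([548.6, -11. ]), 5.9, 487)
```

View pics/w5c.png

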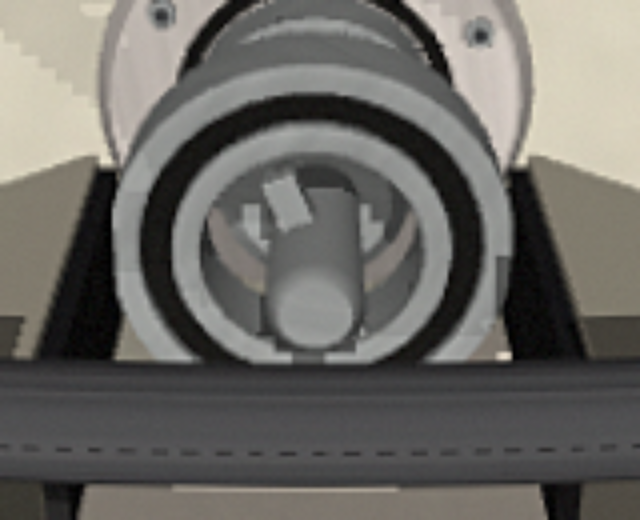

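The bearing is around the nose. The nose tip is at (315,320) and the pin's +y tip at (285,200), leaning towards -x. Descending in steps with a force check.

Call:
carry_out:
  steps: [0.3,0,-0.006,-0.05,0,0.3,0,-0.006,-0.08,0,0.3,0,-0.006,-0.11,0,0.3,0,-0.006,-0.14,0]

```text
clock: 6.5
position: [0.5491, -0.0111, 0.0707]
ee_rot: [-1.209, 1.209, -1.209]
force: [0.1, -0.7, -0.0]
width: 0.493
```

```bash
python3 - <<'E'
from h import *
P=np.load('pics/w5.npz')['P']
c=np.array([.5486,-.011]);r=np.hypot(P[...,0]-c[0],P[...,1]-c[1])
q=P[(r<.0135)&(r>.0065)&(P[...,2]>.085)&(P[...,2]<.0925)]
print(len(q));d=q-[*c,0];up=d[d[:,1]>0.003];print(len(up),up.mean(0),np.degrees(np.arctan2(up[:,1],up[:,0])).mean(),up[:,2].max())
print(arm.observe()['position'],arm.observe()['force'])
E
```

```text
650
158 [-0.00099407  0.00809312  0.09049078] 98.11247587814971 0.09237941208284751
[ 0.54910245 -0.01105429  0.0706969 ] [ 0.09162283 -0.71659237 -0.01959438]
```

Call:
carry_out:
  steps: [0.3,0,0,-0.04,0,0.3,0,0,-0.07,0,0.3,0,0,-0.1,0,0.3,0,0,-0.11,0,0.3,0,0,-0.11,0]

```text
clock: 7.0
position: [0.5489, -0.0112, 0.0597]
ee_rot: [-1.209, 1.209, -1.209]
force: [1.4, -0.8, -0.6]
width: 0.492
```

Call:
carry_out:
  steps: [0.8,0,0,0,0,0.8,0,0,0,0,0.8,0,0,0,0,0.8,0,0,0.3,0,0.8,0,0,0.8,0,0.8,0,0,1,0,0.8,0,0,1,0,0.8,0,0,1,0]

```text
clock: 7.8
position: [0.549, -0.011, 0.1599]
ee_rot: [-1.209, 1.209, -1.21]
force: [-0.3, -0.1, -0.4]
width: 0.8
```

Call:
carry_out:
  steps: [0.8,0.1,0.5,0,0,0.8,0.13,1,0,0,0.8,0.13,1,0,0]

```text
clock: 8.1
position: [0.5608, 0.0977, 0.1582]
ee_rot: [-1.212, 1.206, -1.198]
force: [0.1, 1.0, -0.1]
width: 0.798
```

Call:
carry_out:
  steps: [0.8,0.1,0.5,0,0,0.8,0.13,1,0,0,0.8,0.13,1,0,0,0.8,0.13,1,0,0]

```text
clock: 8.5
position: [0.5737, 0.1905, 0.1579]
ee_rot: [-1.214, 1.208, -1.206]
force: [0.1, -1.1, -0.9]
width: 0.804
```

```bash
python3 - <<'E'
from h import *
im,P,d,st=snap('wrist','w6');print(st['clock'],st['position'])
print('sp',ringfit(P,(.5745,.246),.026,.015,.024))
im,S,d,st=snap('side','s6');print('bearing side',ringfit(S,(.548,-.011),.03,.06,.07)); 
im,S,d,st=snap('scene','c6');print('bearing scene',ringfit(S,(.548,-.011),.03,.06,.07))
E
```

```text
8.5 [0.57368916 0.19045731 0.15792296]
sp (array([574.4, 245.3]), 17.2, 638)
bearing side (array([546.6, -10.9]), 24.0, 541)
bearing scene (array([548.1,  -9.7]), 25.4, 233)
```

Call:
carry_out:
  steps: [0.8,0,0.3,-0.3,0,0.8,0.01,0.55,-0.8,0,0.8,0.01,0.55,-1,0,0.8,0.01,0.55,-1,0,0.8,0.01,0.55,-1,0]

```text
clock: 9.15
position: [0.5765, 0.2421, 0.0601]
ee_rot: [-1.209, 1.21, -1.212]
force: [1.0, -0.4, 0.5]
width: 0.8
```

```bash
python3 - <<'E'
from h import *
im,P,d,st=snap('wrist','w7');print(st['clock'],st['position'])
print('sp',ringfit(P,(.5745,.246),.026,.015,.024))
E
```

```text
9.15 [0.57647823 0.24210524 0.06009023]
sp (array([574.5, 245.4]), 17.4, 1395)
```

Call:
carry_out:
  steps: [0.8,-0.02,0.033,-0.25,0,0.8,-0.02,0.033,-0.5,0,0.8,-0.02,0.033,-0.53,0,0.8,-0.02,0.033,-0.53,0,0.2,-0.02,0.033,-0.53,0,0.2,-0.02,0.033,-0.53,0,0.2,-0.02,0.033,-0.53,0,0.2,-0.02,0.033,-0.53,0,0.2,-0.02,0.033,-0.53,0,0.2,-0.02,0.033,-0.53,0]

```text
clock: 10.2
position: [0.5741, 0.2473, 0.0069]
ee_rot: [-1.209, 1.209, -1.209]
force: [-0.2, 0.2, 2.2]
width: 0.369
```

Call:
carry_out:
  steps: [0.2,0,0,0.3,0,0.2,0,0,0.8,0,0.2,0,0,1,0,0.2,0,0,1,0]

```text
clock: 10.6
position: [0.5761, 0.2484, 0.1105]
ee_rot: [-1.203, 1.207, -1.21]
force: [-0.3, -0.3, -0.5]
width: 0.369
```

Call:
carry_out:
  steps: [0.2,-0.05,-0.5,0.25,0,0.2,-0.1,-1,0.4,0,0.2,-0.1,-1,0.4,0]

```text
clock: 10.9
position: [0.5643, 0.1402, 0.1472]
ee_rot: [-1.208, 1.212, -1.217]
force: [0.7, -0.2, 0.3]
width: 0.369
```

Call:
carry_out:
  steps: [0.2,-0.05,-0.5,0,0,0.2,-0.1,-0.9,0,0,0.2,-0.1,-0.9,0,0,0.2,-0.1,-0.9,0,0,0.2,-0.1,-0.9,0,0]

```text
clock: 11.4
position: [0.5538, 0.0587, 0.1461]
ee_rot: [-1.21, 1.209, -1.207]
force: [0.3, -0.7, -0.7]
width: 0.369
```

```bash
cat >> h.py <<'E'
from scipy.optimize import least_squares
def arcfit(tag,st,R,zlo,zhi,xm):
    P=np.load(f'pics/{tag}.npz')['P']-np.array(st['position'])
    m=(np.hypot(P[...,0],P[...,1])<R+.007)&(P[...,2]>zlo)&(P[...,2]<zhi)
    print('z hist',np.histogram(P[m][:,2],8))
    q=P[m&(abs(P[...,0])<xm)&(P[...,1]>.4*R)]
    b=np.round(q[:,0]*1000).astype(int);e=np.array([q[b==k][np.argmax(q[b==k][:,1])][:2] for k in np.unique(b)])
    f=least_squares(lambda p:np.hypot(e[:,0]-p[0],e[:,1]-p[1])-R,[0,0],loss='soft_l1',f_scale=.0005);print('held centre - TCP',f.x.round(4),np.abs(f.fun).mean())
E
python3 - <<'E'
from h import *
im,P,d,st=snap('wrist','w8');print(st['clock'],st['position'],st['width']*92)
arcfit('w8',st,.017,.008,.022,.012)
E
```

```text
11.4 [0.55376974 0.05868692 0.1460931 ] 33.984857640649075
z hist (array([204, 198, 891, 561,  88,  70,  78,  83]), array([0.00800127, 0.00975107, 0.01150087, 0.01325066, 0.01500046,
       0.01675026, 0.01850006, 0.02024986, 0.02199965]))
held centre - TCP [-0.0005 -0.0019] 0.0001492326410035008
```

Call:
carry_out:
  steps: [0.2,-0.047,-0.4,0,0,0.2,-0.047,-0.68,-0.2,0,0.2,-0.047,-0.68,-0.2,0,0.2,-0.047,-0.68,-0.2,0,0.2,-0.047,-0.68,-0.2,0,0.2,-0.047,-0.68,-0.2,0,0.2,-0.047,-0.68,-0.2,0]

```text
clock: 12.15
position: [0.5496, -0.0095, 0.127]
ee_rot: [-1.209, 1.208, -1.208]
force: [-0.5, -1.4, -1.0]
width: 0.367
```

Call:
carry_out:
  steps: [0.2,-0.005,0.004,-0.2,0,0.2,-0.005,0.004,-0.4,0,0.2,-0.005,0.004,-0.4,0,0.2,-0.005,0.004,-0.4,0]

```text
clock: 12.55
position: [0.5488, -0.01, 0.087]
ee_rot: [-1.21, 1.209, -1.209]
force: [0.8, -0.5, 0.1]
width: 0.37
```

Call:
carry_out:
  steps: [0.2,0,0,-0.04,0,0.2,0,0,-0.07,0,0.2,0,0,-0.09,0,0.2,0,0,-0.09,0]

```text
clock: 12.95
position: [0.549, -0.0102, 0.0778]
ee_rot: [-1.209, 1.209, -1.209]
force: [0.5, 0.5, -0.6]
width: 0.369
```

Call:
carry_out:
  steps: [0.2,0,0,-0.02,0,0.2,0,0,-0.04,0,0.2,0,0,-0.05,0,0.2,0,0,-0.05,0]

```text
clock: 13.35
position: [0.549, -0.01, 0.0728]
ee_rot: [-1.209, 1.209, -1.209]
force: [-0.2, 2.3, 3.0]
width: 0.373
```

Call:
carry_out:
  steps: [0.7,0,0,0,0,0.7,0,0,0,0,0.7,0,0,0,0,0.7,0,0,0.3,0,0.7,0,0,0.8,0,0.7,0,0,1,0,0.7,0,0,1,0]

```text
clock: 14.05
position: [0.5508, -0.0104, 0.1761]
ee_rot: [-1.204, 1.205, -1.212]
force: [0.9, 0.3, -0.1]
width: 0.703
```

Call:
carry_out:
  steps: [0.8,-0.1,0.5,0,0,0.8,-0.17,1,0,0,0.8,-0.17,1,0,0,0.8,-0.17,1,0,0]

```text
clock: 14.45
position: [0.5309, 0.091, 0.1718]
ee_rot: [-1.212, 1.208, -1.206]
force: [1.3, -0.6, -0.0]
width: 0.799
```

```bash
python3 - <<'E'
from h import *
im,P,d,st=snap('wrist','w9');print(st['clock'],st['position'])
c=np.array([.5486,-.011])
for n in('side','scene'):
    im,S,d,_=snap(n,n+'9');print(n,'sp top',ringfit(S,c,.022,.081,.0875),ringfit(S,c,.03,.06,.068))
    r=np.hypot(S[...,0]-c[0],S[...,1]-c[1]);q=S[(r<.0125)&(r>.0068)&(S[...,2]>.0875)&(S[...,2]<.0935)]
    a=np.degrees(np.arctan2(q[:,1]-c[1],q[:,0]-c[0]));print(len(q),np.sort(a).round()[::max(1,len(q)//12)])
r=np.hypot(P[...,0]-c[0],P[...,1]-c[1]);q=P[(r<.0125)&(r>.0068)&(P[...,2]>.0875)&(P[...,2]<.0935)]
a=np.degrees(np.arctan2(q[:,1]-c[1],q[:,0]-c[0]));print('w',len(q),np.sort(a).round()[::max(1,len(q)//12)])
E
```

```text
14.45 [0.53093468 0.09103028 0.17180405]
side sp top (array([546.7, -12.4]), 17.9, 231) (array([547. , -11.3]), 24.0, 325)
29 [-143.  -92.  -89.  -85.  -79.  -78.  -75.  -68.  109.  117.  118.  122.
  128.  136.  141.]
scene sp top (array([547.1, -11.6]), 17.9, 121) (array([546.6,  -8.6]), 24.6, 170)
9 [-81.  96. 106. 110. 112. 116. 121. 128. 158.]
w 1 [131.]
```

```bash
python3 - <<'E'
from h import *
c=np.array([.5486,-.011]);tiles=[]
for t in('w3','w5'):
    z=np.load(f'pics/{t}.npz');P=z['P'];im=z['im']
    r=np.hypot(P[...,0]-c[0],P[...,1]-c[1]);m=(r<.0125)&(r>.0062)&(P[...,2]>.0895)&(P[...,2]<.0925)
    q=P[m];a=np.degrees(np.arctan2(q[:,1]-c[1],q[:,0]-c[0]));print(t,len(q),np.sort(a).round()[::max(1,len(q)//14)],q.mean(0),q[:,2].min(),q[:,2].max())
    up=a>0
    if up.sum()>5: print('  up mean',a[up].mean(),'tip',q[up][np.argsort(r[m][up])[-8:]].mean(0)-[*c,0])
    if (~up).sum()>5: print('  dn mean',a[~up].mean(),'tip',q[~up][np.argsort(r[m][~up])[-8:]].mean(0)-[*c,0])
    v,u=np.nonzero(r<.02);v0,u0=int(np.median(v)),int(np.median(u));print(u0,v0)
    tiles.append(cv2.resize(im[v0-45:v0+45,u0-45:u0+45,::-1],(400,400)))
cv2.imwrite('pics/pin.png',np.hstack(tiles))
# retainer slots, from w1
z=np.load('pics/w1.npz');P=z['P'];g=z['im'];c=np.array([.4989,.411]);
r=np.hypot(P[...,0]-c[0],P[...,1]-c[1])
m=(r<.0142)&(r>.008)&(P[...,2]<.004);q=P[m];a=np.degrees(np.arctan2(q[:,1]-c[1],q[:,0]-c[0]));print('slot',len(q),np.histogram(a,36,(-180,180)))
E
```

```text
w3 149 [-82. -75. -72. -69. -66. -62. -59.  96. 102. 106. 109. 113. 115. 119.
 123.] [ 0.54859903 -0.01088493  0.09102911] 0.08976476127464249 0.09244394760051236
  up mean 111.91691417284832 tip [-0.00459804  0.00978123  0.09074357]
  dn mean -67.14194546467368 tip [ 0.0040717  -0.01092944  0.09092129]
299 173
w5 248 [-143. -122. -104.  -84.  -64.  -53.  -41.  -25.   -1.  102.  106.  111.
  115.  119.  124.] [ 0.54921946 -0.01242336  0.09086226] 0.08950705606126089 0.09244953883378375
  up mean 108.23622237003636 tip [0.00576828 0.00513055 0.09090127]
  dn mean -70.06656716979718 tip [ 0.00075536 -0.00810848  0.09121329]
319 294
slot 131 (array([ 0,  0,  8,  7,  8,  5,  0,  0,  3, 10,  7,  2,  0,  0,  0,  0,  0,
        0,  0,  0,  9, 22, 19,  8,  0,  1,  9,  6,  7,  0,  0,  0,  0,  0,
        0,  0]), array([-180., -170., -160., -150., -140., -130., -120., -110., -100.,
        -90.,  -80.,  -70.,  -60.,  -50.,  -40.,  -30.,  -20.,  -10.,
          0.,   10.,   20.,   30.,   40.,   50.,   60.,   70.,   80.,
         90.,  100.,  110.,  120.,  130.,  140.,  150.,  160.,  170.,
        180.]))
```

View pics/pin.png

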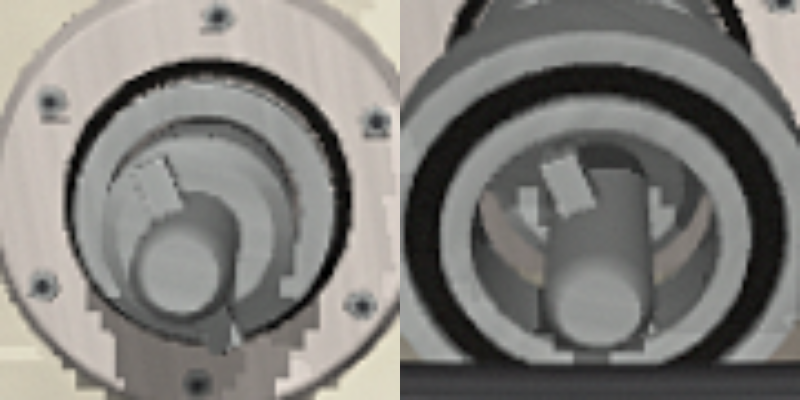

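The left tile shows the pin end at (155,190), the right tile at (567,180). From depth, the pin line lies at about 112° in the world frame. Now to the retainer, with a close look for its slot angle.

Call:
carry_out:
  steps: [0.8,-0.16,0.5,0,0,0.8,-0.32,1,0,0,0.8,-0.32,1,0,0]

```text
clock: 14.9
position: [0.4978, 0.1951, 0.1727]
ee_rot: [-1.21, 1.207, -1.202]
force: [-0.8, -0.6, -0.5]
width: 0.801
```

Call:
carry_out:
  steps: [0.8,0,0.5,-0.2,0,0.8,0,1,-0.5,0,0.8,0,1,-0.5,0]

```text
clock: 15.2
position: [0.4982, 0.2932, 0.1202]
ee_rot: [-1.212, 1.209, -1.205]
force: [-1.9, -0.4, 1.3]
width: 0.798
```

Call:
carry_out:
  steps: [0.8,0,0.4,0,0,0.8,0,0.4,-0.2,0,0.8,0,0.4,-0.2,0,0.8,0,0.4,-0.2,0]

```text
clock: 15.6
position: [0.5003, 0.3273, 0.1024]
ee_rot: [-1.21, 1.211, -1.212]
force: [0.9, 0.7, -0.1]
width: 0.802
```

```bash
python3 - <<'E'
from h import *
im,P,d,st=snap('wrist','w10');print(st['clock'],st['position'])
f=ringfit(P,(.499,.411),.035,.016,.024);print(f);c=f[0]/1000
r=np.hypot(P[...,0]-c[0],P[...,1]-c[1])
for lo,hi in((-.01,.002),(.0025,.0055)):
    m=(r<.0138)&(r>.0075)&(P[...,2]<hi)&(P[...,2]>lo);q=P[m];a=np.arctan2(q[:,1]-c[1],q[:,0]-c[0])
    print(len(q),'axis',np.degrees(np.angle(np.exp(2j*a).mean())/2),np.histogram(np.degrees(a),36,(-180,180))[0])
v,u=np.nonzero(r<.02);v0,u0=int(np.median(v)),int(np.median(u));print(u0,v0)
cv2.imwrite('pics/ret.png',cv2.resize(im[max(0,v0-60):v0+60,u0-60:u0+60,::-1],(480,480)))
E
```

```text
15.6 [0.50033784 0.32731378 0.10242932]
(array([498.9, 411. ]), 22.4, 2149)
145 axis 38.794049995607004 [ 0  1 17 26 23  7  0  0  0  0  0  0  0  0  0  0  0  0  0  0 11 24 24 11
  1  0  0  0  0  0  0  0  0  0  0  0]
166 axis -80.14071737267878 [ 1  1  0  0  0  0  0  2 20 21 23 18  0  0  0  0  0  1  1  0  0  0  1  0
  0  0 11 29 22 14  0  1  0  0  0  0]
314 125
```

View pics/ret.png

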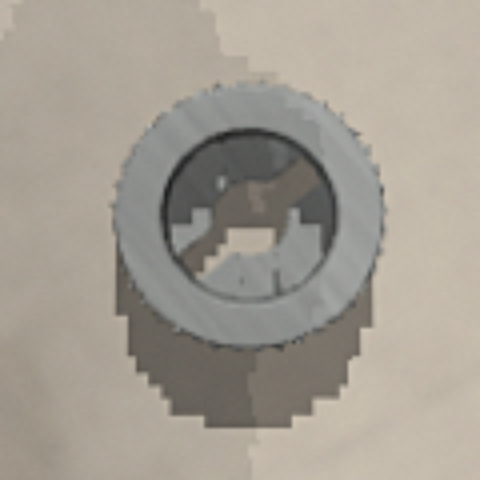

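The view shows the slots running from (215,265) to (310,180) through the cup floor. Slot axis 39°, pockets 100°, which agrees with the drawing. So I need about +73° of turn to meet the pin.

Call:
carry_out:
  steps: [0.8,0,0.45,0,0,0.8,-0.014,0.84,0,0,0.8,-0.014,0.84,-0.3,0,0.8,-0.014,0.84,-0.5,0,0.8,-0.014,0.84,-0.5,0,0.8,-0.014,0.84,-0.5,0]

```text
clock: 16.25
position: [0.4994, 0.4127, 0.0537]
ee_rot: [-1.208, 1.21, -1.211]
force: [-0.2, -0.2, 0.3]
width: 0.796
```

```bash
python3 - <<'E'
from h import *
im,P,d,st=snap('wrist','w11');print(st['clock'],st['position'])
print(ringfit(P,(.499,.411),.027,.016,.024))
E
```

```text
16.25 [0.49936876 0.41268221 0.05369269]
(array([498.8, 411.1]), 22.6, 2762)
```

Call:
carry_out:
  steps: [0.8,-0.006,-0.016,-0.3,0,0.8,-0.006,-0.016,-0.47,0,0.8,-0.006,-0.016,-0.47,0,0.8,-0.006,-0.016,-0.47,0,0.2,-0.006,-0.016,-0.47,0,0.2,-0.006,-0.016,-0.47,0,0.2,-0.006,-0.016,-0.47,0,0.2,-0.006,-0.016,-0.47,0,0.2,-0.006,-0.016,-0.47,0]
  grip_force: 40

```text
clock: 17.2
position: [0.4981, 0.4122, 0.0062]
ee_rot: [-1.208, 1.209, -1.209]
force: [0.1, 0.2, 3.4]
width: 0.463
```

Call:
carry_out:
  steps: [0.2,0,0,0.3,0,0.2,0,0,0.7,0,0.2,0,0,1,0,0.2,0,0,1,0]

```text
clock: 17.6
position: [0.4998, 0.4141, 0.1104]
ee_rot: [-1.201, 1.208, -1.208]
force: [1.2, 0.9, -1.0]
width: 0.46
```

Call:
carry_out:
  steps: [0.2,0.1,-0.5,0.25,0,0.2,0.2,-1,0.5,0,0.2,0.2,-1,0.5,0]

```text
clock: 17.9
position: [0.5204, 0.3063, 0.1572]
ee_rot: [-1.206, 1.211, -1.217]
force: [0.9, -0.7, -0.9]
width: 0.464
```

Call:
carry_out:
  steps: [0.2,0.1,-0.5,0,0,0.2,0.2,-1,0,0,0.2,0.2,-1,0,0]

```text
clock: 18.2
position: [0.5395, 0.2031, 0.155]
ee_rot: [-1.208, 1.214, -1.22]
force: [0.0, -0.6, -0.7]
width: 0.462
```

Call:
carry_out:
  steps: [0.2,0.05,-0.5,0,0,0.2,0.1,-1,0,0,0.2,0.1,-1,0,0,0.2,0.1,-1,0,0,0.2,0.1,-1,0,0]

```text
clock: 18.7
position: [0.5475, 0.1135, 0.1554]
ee_rot: [-1.21, 1.209, -1.208]
force: [0.7, 0.2, -0.4]
width: 0.458
```

```bash
python3 - <<'E'
from h import *
im,P,d,st=snap('wrist','w12');print(st['clock'],st['position'],st['width']*92,st['force'])
arcfit('w12',st,.022,.006,.018,.014)
Q=P-st['position'];g=Q[(np.hypot(Q[...,0],Q[...,1])<.0135)&(Q[...,2]<.006)&(Q[...,2]>-.008)]
print(np.histogram(g[:,2]*1000,14,(-8,6))[0])
E
```

```text
18.7 [0.54746219 0.11348531 0.15537283] 42.179755618177154 [ 0.6603355   0.17047795 -0.43336466]
z hist (array([ 214,  222,  222,  304,  800, 1931,  175,   73]), array([0.00600752, 0.00750654, 0.00900556, 0.01050458, 0.0120036 ,
       0.01350261, 0.01500163, 0.01650065, 0.01799967]))
held centre - TCP [-0.0004 -0.0007] 0.0003088924686902424
[  1   6  23  30  49 109  88  50 299 300  33  19  64  62]
```

Call:
carry_out:
  steps: [0.2,0,-0.2,0,0.15,0.2,0,-0.5,0,0.3,0.2,0,-0.8,0,0.5,0.2,0,-1,0,0.7,0.2,0,-1,0,0.9,0.2,0,-1,0,0.9,0.2,0,-1,0,0.9]

```text
clock: 19.45
position: [0.5479, 0.0137, 0.1556]
ee_rot: [-1.462, 0.676, -0.675]
force: [-0.1, 0.7, -0.7]
width: 0.456
```

Call:
carry_out:
  steps: [0.2,0,-0.24,0,0.18,0.2,0,-0.24,0,0.36,0.2,0,-0.24,0,0.54,0.2,0,-0.24,-0.2,0.72,0.2,0,-0.24,-0.2,0.72,0.2,0,-0.24,-0.2,0.72,0.2,0,-0.24,-0.2,0.72]

```text
clock: 20.15
position: [0.5482, -0.0112, 0.1364]
ee_rot: [-1.557, 0.237, -0.238]
force: [0.2, 0.1, -1.8]
width: 0.459
```

```bash
python3 - <<'E'
from h import *
st=arm.observe();M=Ro.from_rotvec(st['ee_rot']).as_matrix();print(st['position'],'jaw angle',np.degrees(np.arctan2(M[1,2],M[0,2])),'tilt',M[2],st['joints'][6])
E
```

```text
[ 0.54820878 -0.01124446  0.13639445] jaw angle 72.69608499333994 tilt [ 6.08754240e-04 -9.99999741e-01  3.84541363e-04] 1.0192272858339948
```

Call:
carry_out:
  steps: [0.2,-0.004,0.009,-0.2,0,0.2,-0.004,0.009,-0.23,0,0.2,-0.004,0.009,-0.26,0,0.2,-0.004,0.009,-0.29,0,0.2,-0.004,0.009,-0.32,0,0.2,-0.004,0.009,-0.32,0]

```text
clock: 20.75
position: [0.5475, -0.011, 0.1038]
ee_rot: [-1.558, 0.234, -0.235]
force: [0.4, 1.0, -1.1]
width: 0.463
```

Call:
carry_out:
  steps: [0.2,0,0,-0.03,0,0.2,0,0,-0.055,0,0.2,0,0,-0.07,0,0.2,0,0,-0.08,0,0.2,0,0,-0.08,0]

```text
clock: 21.25
position: [0.5481, -0.0108, 0.0959]
ee_rot: [-1.557, 0.233, -0.235]
force: [4.2, 1.0, -1.9]
width: 0.459
```

Call:
carry_out:
  steps: [0.2,0.004,0,-0.01,0,0.2,0.004,0,-0.02,0,0.2,0.004,0,-0.03,0,0.2,0.004,0,-0.036,0,0.2,0.004,0,-0.036,0]

```text
clock: 21.75
position: [0.5484, -0.0108, 0.0923]
ee_rot: [-1.558, 0.233, -0.235]
force: [4.9, 1.5, -0.2]
width: 0.46
```

```bash
python3 - <<'E'
from h import *
s=arm.observe();print(s['position'],s['force'],s['ft_torque'])
E
```

```text
[ 0.54838292 -0.01080578  0.09228831] [ 4.9044994   1.48630492 -0.18963238] [ 0.43848152 -1.04203033 -0.01320427]
```

Underside is at 86 mm with no vertical force, so the pin is in the slots. Now pressing against the spring.

Call:
carry_out:
  steps: [0.2,0.005,0,-0.01,0,0.2,0.005,0,-0.03,0,0.2,0.005,0,-0.04,0,0.2,0.005,0,-0.04,0]

```text
clock: 22.15
position: [0.5486, -0.0109, 0.0886]
ee_rot: [-1.558, 0.234, -0.235]
force: [1.6, 1.5, 5.8]
width: 0.459
```

Call:
carry_out:
  steps: [0.2,0,0,-0.02,0,0.2,0,0,-0.034,0,0.2,0,0,-0.034,0,0.2,0,0,-0.034,0]

```text
clock: 22.55
position: [0.5485, -0.0109, 0.0854]
ee_rot: [-1.558, 0.234, -0.235]
force: [0.0, 1.6, 10.0]
width: 0.461
```

Call:
carry_out:
  steps: [0.2,0,0,-0.006,0,0.2,0,0,-0.012,0,0.2,0,0,-0.012,0,0.2,0,0,-0.012,-0.1,0.2,0,0,-0.012,-0.2,0.2,0,0,-0.012,-0.2]

```text
clock: 23.15
position: [0.5486, -0.0111, 0.0844]
ee_rot: [-1.541, 0.359, -0.36]
force: [-0.2, 0.6, 11.3]
width: 0.461
```

```bash
python3 - <<'E'
from h import *
s=arm.observe();M=Ro.from_rotvec(s['ee_rot']).as_matrix();print(s['position'],s['force'],s['ft_torque'],'jaw angle',np.degrees(np.arctan2(M[1,2],M[0,2])))
c=(.5486,-.011)
for n in('side','scene'):
    im,S,d,_=snap(n,n+'13');r=np.hypot(S[...,0]-c[0],S[...,1]-c[1]);q=S[(r<.026)&(S[...,2]>.05)&(S[...,2]<.075)&(r>.018)]
    print(n,len(q),np.percentile(q[:,2],[50,90,97]) if len(q) else'')
E
```

```text
[ 0.5485661  -0.01110418  0.08442451] [-0.24222539  0.60629297 11.34687261] [ 0.22425294 -0.06813793 -0.01072035] jaw angle 63.73600025510259
side 226 [0.05647775 0.05902013 0.06472617]
scene 158 [0.05604497 0.05877253 0.05961954]
```

Already 9° round with no torque, and the bearing top is down about 7 mm. Continuing clockwise.

Call:
carry_out:
  steps: [0.2,0,0,-0.004,-0.17,0.2,0,0,-0.004,-0.34,0.2,0,0,-0.004,-0.5,0.2,0,0,-0.004,-0.67,0.2,0,0,-0.004,-0.84,0.2,0,0,-0.004,-1,0.2,0,0,-0.004,-1]

```text
clock: 23.95
position: [0.5486, -0.0113, 0.0841]
ee_rot: [-1.346, 0.966, -0.967]
force: [-0.4, 0.2, 11.3]
width: 0.465
```

```bash
python3 - <<'E'
from h import *
s=arm.observe();M=Ro.from_rotvec(s['ee_rot']).as_matrix();print(s['position'],s['force'],s['ft_torque'],'jaw angle',np.degrees(np.arctan2(M[1,2],M[0,2])))
E
```

```text
[ 0.54859371 -0.01130076  0.08407676] [-0.36063004  0.18658173 11.29960352] [-0.01298225 -0.04025125 -0.09105399] jaw angle 18.619972037538645
```

Call:
carry_out:
  steps: [0.2,0,0,0,-0.1,0.2,0,0,0,-0.2,0.2,0,0,0,-0.2]

```text
clock: 24.25
position: [0.5487, -0.0112, 0.0841]
ee_rot: [-1.284, 1.082, -1.084]
force: [0.4, 0.3, 11.3]
width: 0.458
```

```bash
python3 - <<'E'
from h import *
s=arm.observe();M=Ro.from_rotvec(s['ee_rot']).as_matrix();print(s['position'],s['force'],s['ft_torque'],'jaw angle',np.degrees(np.arctan2(M[1,2],M[0,2])))
E
```

```text
[ 0.54871049 -0.01122342  0.08410312] [ 0.35109158  0.26129878 11.31630565] [ 0.10109128 -0.06286957  0.07182377] jaw angle 9.721112457498858
```

Call:
carry_out:
  steps: [0.2,0,0,0,-0.05,0.2,0,0,0,-0.1,0.2,0,0,0,-0.1]

```text
clock: 24.55
position: [0.5491, -0.0109, 0.0841]
ee_rot: [-1.25, 1.139, -1.141]
force: [1.9, 0.5, 9.5]
width: 0.462
```

```bash
python3 - <<'E'
from h import *
s=arm.observe();M=Ro.from_rotvec(s['ee_rot']).as_matrix();print(s['position'],s['force'],s['ft_torque'],'jaw angle',np.degrees(np.arctan2(M[1,2],M[0,2])))
E
```

```text
[ 0.54907657 -0.0108923   0.08414423] [1.92967073 0.47061426 9.51024307] [ 0.27263349 -0.28795432  0.11574415] jaw angle 5.3226831978178755
```

Call:
carry_out:
  steps: [0.2,0,0,0,-0.04,0.2,0,0,0,-0.06,0.2,0,0,0,-0.06]

```text
clock: 24.85
position: [0.5492, -0.0109, 0.0842]
ee_rot: [-1.23, 1.173, -1.175]
force: [2.1, 1.8, 10.6]
width: 0.46
```

```bash
python3 - <<'E'
from h import *
s=arm.observe();M=Ro.from_rotvec(s['ee_rot']).as_matrix();print(s['position'],s['force'],s['ft_torque'],'jaw angle',np.degrees(np.arctan2(M[1,2],M[0,2])))
E
```

```text
[ 0.54917851 -0.01086828  0.08416394] [ 2.14646009  1.76975123 10.61445755] [ 0.25046408 -0.39793649  0.22012558] jaw angle 2.6850800511548387
```

At the stop (torque rising to 0.22 N m after about 68°). Ease off slightly, let it rise, then open.

Call:
carry_out:
  steps: [0.2,0,0,0,0.05,0.2,0,0,0.015,0.05,0.2,0,0,0.03,0.05,0.2,0,0,0.035,0.05,0.2,0,0,0.035,0.05]

```text
clock: 25.35
position: [0.5491, -0.0109, 0.087]
ee_rot: [-1.247, 1.144, -1.146]
force: [5.0, 1.9, 3.5]
width: 0.459
```

```bash
python3 - <<'E'
from h import *
s=arm.observe();M=Ro.from_rotvec(s['ee_rot']).as_matrix();print(s['position'],s['force'],s['ft_torque'],'jaw angle',np.degrees(np.arctan2(M[1,2],M[0,2])))
E
```

```text
[ 0.54913466 -0.01092279  0.0870252 ] [5.01030448 1.89161714 3.46632856] [ 0.32887405 -1.0698961   0.0757455 ] jaw angle 4.936732432119923
```

Call:
carry_out:
  steps: [0.8,0,0,0,0,0.8,0,0,0,0,0.8,0,0,0,0,0.8,0,0,0,0,0.8,0,0,0.3,0,0.8,0,0,0.7,0,0.8,0,0,0.7,0]

```text
clock: 26.05
position: [0.5509, -0.011, 0.1611]
ee_rot: [-1.243, 1.141, -1.149]
force: [0.5, 0.5, 0.2]
width: 0.796
```

Call:
carry_out:
  steps: [0.8,0,-0.4,0,0,0.8,0,-0.75,0,0,0.8,0,-0.75,0,0,0.8,0,-0.75,0,0]

```text
clock: 26.45
position: [0.5477, -0.087, 0.1561]
ee_rot: [-1.249, 1.148, -1.147]
force: [0.8, -0.0, -0.6]
width: 0.797
```

```bash
python3 - <<'E'
from h import *
im,P,d,st=snap('wrist','w14');print(st['clock'],st['position'],st['force']);c=np.array([.5486,-.011])
print('rim',ringfit(P,c,.03,.098,.11));r=np.hypot(P[...,0]-c[0],P[...,1]-c[1])
q=P[(r>.0155)&(r<.021)&(P[...,2]>.09)];print('rim z',np.median(q[:,2]))
for lo,hi in((.0835,.088),(.088,.0925),(.0925,.096)):
    m=(r<.0138)&(r>.0065)&(P[...,2]<hi)&(P[...,2]>lo);a=np.degrees(np.arctan2(P[m][:,1]-c[1],P[m][:,0]-c[0]));print(lo,hi,m.sum(),np.histogram(a,36,(-180,180))[0])
m=(r<.0138)&(r>.0065)&(P[...,2]<.0825);a=np.degrees(np.arctan2(P[m][:,1]-c[1],P[m][:,0]-c[0]));print('slots',m.sum(),np.histogram(a,36,(-180,180))[0])
for n in('side','scene'):
    _,S,_,_=snap(n,n+'14');rs=np.hypot(S[...,0]-c[0],S[...,1]-c[1]);q=S[(rs<.022)&(rs>.0145)&(S[...,2]>.092)];print(n,'rim z',np.percentile(q[:,2],[20,50,80]),'bearing top',np.percentile(S[(rs<.0245)&(rs>.019)&(S[...,2]>.05)&(S[...,2]<.072)][:,2],[50,90,95]))
v,u=np.nonzero(r<.02);v0,u0=max(60,int(np.median(v))),int(np.median(u))
cv2.imwrite('pics/fin.png',cv2.resize(im[v0-60:v0+60,u0-60:u0+60,::-1],(480,480)))
E
```

```text
26.45 [ 0.54769649 -0.08695327  0.15607705] [ 0.78398224 -0.02291539 -0.55377564]
rim (array([548.7, -11.9]), 22.4, 3029)
rim z 0.10329294969650162
0.0835 0.088 116 [ 0  0  0  1  0  1  1  3  6 24  7  6  0  0  1  1  0  0  0  0  3  4  5  2
  0  0  8 24 12  7  0  0  0  0  0  0]
0.088 0.0925 793 [34 34 31 12  0  0 23 31 26 13 24 25  8 11 31 33 36 36 36 33 19  2  2 14
 31 32 30  8 20 22  5  4 25 32 34 36]
0.0925 0.096 160 [ 1  3  0  0  0  0  0  0  0  0  1  5 30 23  1  0  0  0  0  1  2  2  2  2
  1  1  0  2  0  7 30 31 13  2  0  0]
slots 192 [ 0  2  1 15 34 30 20  4  3  1  0  0  0  1  0  0  0  0  0  3 16 25 25 12
  0  0  0  0  0  0  0  0  0  0  0  0]
side rim z [0.09855936 0.10136541 0.10268521] bearing top [0.06084638 0.06274382 0.06340379]
scene rim z [0.09608825 0.1002009  0.10281227] bearing top [0.05884192 0.063058   0.06328145]
```

View pics/fin.png

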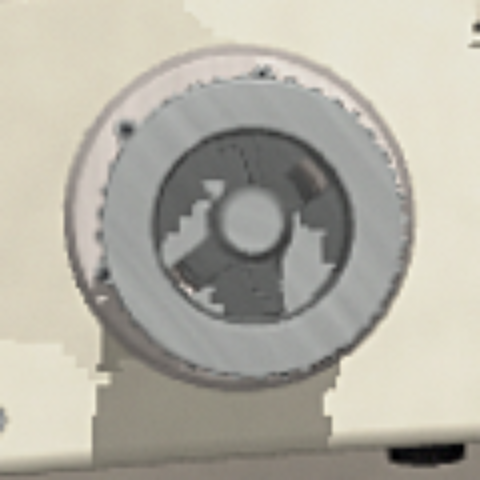

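The rim is level at 103.3 mm, so the underside is at about 83 mm, and the bearing top is at 63 mm, so the seat is 3 mm down. The open slots, at (305,180) and (190,270) in the crop, are turned about 68° away from the pin. It is latched; a quick check of the bystanders, then hand in.

```bash
python3 - <<'E'
from h import *
a=np.load('pics/side0.npz')['P'];b=np.load('pics/side14.npz')['P']
for n,u,v in(('beaker',230,255),('vial',343,300),('vial',418,270),('marker',252,344),('spanner',305,396),('tweezers',415,248)):
    r=14;print(n,[np.round(np.mean(Q[v-r:v+r,u-r:u+r][Q[v-r:v+r,u-r:u+r][...,2]>.003],0),3) for Q in(a,b)])
arm.sign_off()
E
```

```text
beaker [array([0.376, 0.371, 0.043]), array([0.375, 0.367, 0.047])]
vial [array([0.505, 0.176, 0.045]), array([0.506, 0.179, 0.041])]
vial [array([0.666, 0.19 , 0.037]), array([0.666, 0.19 , 0.038])]
marker [array([0.344, 0.174, 0.023]), array([0.343, 0.173, 0.025])]
spanner [array([0.378, 0.05 , 0.025]), array([0.381, 0.059, 0.012])]
tweezers [array([0.688, 0.231, 0.044]), array([0.696, 0.241, 0.035])]
the job is handed in; nothing more can be done
```

The bearing, the spacer and then the retainer went onto the spindle in that order, and the retainer is latched. I set the retainer's slots over the pin at about 112°, pressed it down to roughly 7–8 mm of seat travel at about 11 N, and turned it clockwise about 68° to the stop. It then sprang up and I let go. I handed the job in shortly after the last check at 26.5 s.

- **Latch:** after release the retainer's underside was at about 83 mm and the bearing top at about 63 mm, so the seat is about 3 mm down, as expected. The slots lie about 68° from the pin. The gripper was clear of everything.
- **Spring force:** while pressing, the force read about 2 N lower than the measured height suggested. The bearing height and the free turning agreed with the measured height.
- **Wrong move:** one shift while carrying the bearing was ten times too large and took it past the spindle. I corrected it; the force reading after that move was near zero.
- **Bystanders:** the vials, beaker and marker read within about 4 mm of where they began. The spanner and tweezers differ by up to 10–14 mm in a coarse depth average that is noisy for flat things. The arm never went down near either of them, so I put this down to noise, but I did not confirm it in a picture.

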